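# Nest the turned cups in the free tray bay, the loaded one on top

### The job

Put the three turned wooden cups away as one upright stack, nested fully into each other, in the middle of the one empty bay of the tray. One cup has a drawer knob in it: that cup must be the top one, with the knob still inside; the knob must never leave its cup and no cup may be tipped over. Leave the bottle, jar, offcut and tin standing where they are.

Things in the scene. Friction and masses are not known exactly. Their poses are not given: they have to be found in the camera images.
- cup_a: one of three identical turned dark-wood cups, upright on the board. 74 mm high; foot 32 mm across, flaring as a cone to 54 mm at height 54, then a vertical lip 62 mm across from height 58 to 74 (grip here). Wall 3 mm; inner floor 28 mm above the underside. 90 g. Nested, it rests floor on floor, 28 mm above the lower cup, with about 2 mm play sideways. Origin: centre of the underside, z up.
- cup_a_in (a point): centre of the inner floor of cup_a, 28 mm above its underside
- cup_b: one of three identical turned dark-wood cups, upright on the board. 74 mm high; foot 32 mm across, flaring as a cone to 54 mm at height 54, then a vertical lip 62 mm across from height 58 to 74 (grip here). Wall 3 mm; inner floor 28 mm above the underside. 90 g. Nested, it rests floor on floor, 28 mm above the lower cup, with about 2 mm play sideways. Origin: centre of the underside, z up.
- cup_b_in (a point): centre of the inner floor of cup_b, 28 mm above its underside
- cup_c: one of three identical turned dark-wood cups, upright on the board. 74 mm high; foot 32 mm across, flaring as a cone to 54 mm at height 54, then a vertical lip 62 mm across from height 58 to 74 (grip here). Wall 3 mm; inner floor 28 mm above the underside. 90 g. Nested, it rests floor on floor, 28 mm above the lower cup, with about 2 mm play sideways. Origin: centre of the underside, z up.
- cup_c_in (a point): centre of the inner floor of cup_c, 28 mm above its underside
- knob: small turned pale-wood drawer knob, 26 mm high, 26 mm across, 12 g; it stands inside one of the three cups (which one varies), not fixed. Origin: centre of its underside.
- tray: square wooden parts tray on the bench, fixed, 232 x 232 mm, walls and cross-shaped dividers 26 mm high and 6 mm thick, floor 6 mm thick; four equal bays about 107 mm square, three of them occupied. Origin: centre of the underside, x and y along the sides.
- bay0 (a point): centre of the floor of the tray's -x -y bay, 6 mm above the bench; 56 mm from the tray's centre along both tray axes
- bay1 (a point): centre of the floor of the tray's -x +y bay, 6 mm above the bench; 56 mm from the tray's centre along both tray axes
- bay2 (a point): centre of the floor of the tray's +x -y bay, 6 mm above the bench; 56 mm from the tray's centre along both tray axes
- bay3 (a point): centre of the floor of the tray's +x +y bay, 6 mm above the bench; 56 mm from the tray's centre along both tray axes
- board: plywood board on the bench, fixed, 280 x 280 x 12 mm; cups and bottle stand on it in two loose rows. Origin: centre of the underside.
- bottle: clear plastic bottle, bystander, 58 mm across, 165 mm high, standing on the board among the cups. Origin: centre of the underside.
- jar: amber glass jar with a dark lid, bystander, 58 mm across, 85 mm high, in a bay of the tray. Origin: centre of the underside.
- offcut: pale wood offcut, bystander, 46 x 46 mm, 90 mm high, standing in a bay of the tray. Origin: centre of the underside.
- tin: steel tin, bystander, 62 mm across, 70 mm high, in a bay of the tray. Origin: centre of the underside.
There are look-alikes about, which are no part of the job. Leave any green look-alike of the cup_a alone.

How it is judged (in metres and radians):
At the end, for the whole second after the job is handed in: Cups upright (0.1 rad), released, at rest, nested floor on floor in one stack (axes within 8 mm; top cup's underside 56 mm, within 5 mm, above the tray floor, the others below it), axis within 25 mm of a bay's centre; the knob inside the top cup (((distance between knob and cup_a_in below 0.03 m and height (world z) of cup_a between 0.057 and 0.067 m and height (world z) of each of cup_b, cup_c below 0.039 m) or (distance between knob and cup_b_in below 0.03 m and height (world z) of cup_b between 0.057 and 0.067 m and height (world z) of each of cup_a, cup_c below 0.039 m) or (distance between knob and cup_c_in below 0.03 m and height (world z) of cup_c between 0.057 and 0.067 m and height (world z) of each of cup_a, cup_b below 0.039 m)) and (horizontal distance between cup_a and bay0 below 0.025 m or horizontal distance between cup_a and bay1 below 0.025 m or horizontal distance between cup_a and bay2 below 0.025 m or horizontal distance between cup_a and bay3 below 0.025 m) and horizontal distance between cup_a and cup_b below 0.008 m and horizontal distance between each of cup_b, cup_a and cup_c below 0.008 m and angle between each of cup_a, cup_b, cup_c's own z axis and vertical below 0.1 rad and linear speed of each of cup_a, cup_b, cup_c, knob below 0.03 m/s); the robot touches nothing.
It fails at once if the knob comes out of the cups (distance between knob and cup_a_in above 0.055 m and distance between knob and cup_b_in above 0.055 m and distance between knob and cup_c_in above 0.055 m).
It fails at once if a cup is tipped over (angle between any of cup_a, cup_b, cup_c's own z axis and vertical above 0.7 rad).
It fails at once if the bottle, jar, offcut or tin is pushed more than 25 mm away or tipped (distance of any of bottle, jar, offcut, tin from where it was at the start of the episode above 0.025 m or angle between any of bottle, jar, offcut, tin's own z axis and vertical above 0.35 rad).
It also fails if it takes over 67 s, if anything falls off the work surface, if the arm or the gripper's body presses on something with over 40 N, if the wrist force passes 120 N, or if a joint passes its speed limit or range.

### The arm

A 6-joint arm with a two-finger parallel gripper is mounted at the origin on the work surface. World frame = base frame: x ahead of the robot, y to its left, z up, the work surface at z = 0. Lengths are in mm, angles in rad, forces in N, time in s.
With the tool pointing down it reaches from about 375 to 825 mm from the base axis. Payload 5.5 kg.
Tool frame: the origin (TCP) lies midway between the tips of the shut fingers; the grasp point (between the pads) lies r.pinch_z behind it (r.pinch_z is the distance from the TCP to the grasp point, in mm); z points along the fingers, y is the line along which they close (so a half turn about z gives the same grasp; the last joint's range is limited). The gripper opens to 85 mm and grips with 20 to 120 N. Pads are 22 mm wide; open, the fingers measure 114 mm over their backs; the gripper's body (76 mm by 85 mm) begins 54 mm behind the grasp point. The pads swing forward as they close: fully open they stand 13 mm farther back than shut.
Start: joints at [-1.119, 0.314, -0.047, 1.21, 0, 1.571], TCP at [261.948, -539.795, 231.299] pointing down, gripper open.
Joint ranges: [-2.67, 2.67], [-0.69, 1.73], [-1.03, 1.25], [-2.08, 2.16], [-1.42, 1.45], [-3.14, 3.14]. Speed limits (rad/s): [2.39, 2.39, 3.01, 3.14, 3.14, 3.14].

### API

Orientations are given as a unit quaternion [w, x, y, z].
In Python, from bench import r gives the robot as it stands. The module is installed in compiled form; this text tells all that it offers.
- The arm moves only by the tool servo_tool, never from a script. Its argument "series" is a list that holds one entry, the list of rows, each a list of 7 numbers: the opening, from -1 (shut) to 1 (fully open), then the shift along the tool's x, y, z in mm, then the turn, a rotation vector about the tool's x, y, z in degrees. A call has 1 to 10 rows; each row is the pose to reach, as a shift and turn from the pose commanded when the call began, along the tool's axes at that moment; what a row does not reach only later rows make up. A row lasts 1/8 s, in which the tool goes at most 62.5 mm and 10.7 degrees, less where a joint would pass 70% of its speed; a pose out of reach is approached as far as the arm can. A call with a gripper value outside its range is refused whole. The fingers move at their own pace and stop on an object; "newtons" is the grip in N (left out, the last holds). Time passes only in rows, so rows that repeat a pose let the fingers close. It gives the time, the measured TCP pose, the force, the opening and the grip force at its end, in the units of the state.
- r.state(): the state, without advancing time (a new reading comes with each control period).
- r.capture(name): name is "scene" or "side" or "wrist"; returns (picture, depth): 480x640x3 uint8, blue, green, red; 480x640 float32, mm along the optical axis (not along the pixel's ray), 0 where there is no reading.
- r.camera_info(name): a dict with "K" (3x3 intrinsics, pixels), "view" (4x4, takes a point from world to camera coordinates); the wrist camera has in their place "tool_from_camera" (4x4, takes a point from camera to tool coordinates, whose origin is the TCP and whose axes are the flange's). Camera axes: x right, y down, z forward; pixel columns grow to the right and rows downward; lengths in mm; the calibration is good to about 2 mm. The wrist camera is an equidistant fisheye: a pixel r from the principal point sees the ray r / f radians off the axis. A picture is of the moment at which its call begins: read the wrist's pose just before it. camera_info takes no time and is no camera call.
- r.sign_off(): hands the job in; it is judged then, once.
The state is a dict: "time": time; "joint_pos": joint angles; "dq": joint speeds; "tau": joint torques, N m; "tcp_pos": TCP position; "eef_rot": TCP orientation; "force": force on the tool from outside, world axes, zero at the start; "wrist_torque": the same for the moment, N m; "grip_width": finger opening in mm; "grip_force": force on a finger pad.
Only numpy, scipy, OpenCV 4.12 (cv2) and the standard library are available. Lean on these libraries where they do the work, as an engineer would, in place of code of your own. Each camera call takes 0.05 s, during which the arm holds its last target. There are 200 camera calls.

## Working session

There is one attempt and no reset: what is moved stays moved. The work goes in short steps, Python scripts to look and compute and a tool call to move; the robot and the scene stay as the last step left them, time stands still between calls to the robot, and variables do not carry over. Pictures are saved under pics/ and viewed, at most 10 in all, crops included, and the job is handed in when it is done.

Besides the shell and the picture viewer there is one more tool, called after "Request:" as name(argument=value, ...) on one line, values as JSON. servo_tool: Moves the arm, as the interface text tells. Its arguments: {"type":"object","properties":{"series":{"type":"array","items":{"type":"array","items":{"type":"array","items":{"type":"number"}}}},"newtons":{"type":"number"}},"required":["series"]}

```bash
mkdir -p pics; python3 - <<'E'
from bench import r
import cv2,numpy as np
for n in("scene","side"):
    p,d=r.capture(n);cv2.imwrite(f"pics/{n}0.png",p);np.save(f"{n}0.npy",d)
    i=r.camera_info(n);print(n,i["K"],np.round(i["view"],3))
print(r.camera_info("wrist"));print(r.pinch_z,r.state())
E
```

```text
scene [[616.64276729   0.         308.79527106]
 [  0.         616.64276729 243.18395252]
 [  0.           0.           1.        ]] [[ 8.350000e-01  5.500000e-01  4.000000e-03 -4.397040e+02]
 [ 4.550000e-01 -6.870000e-01 -5.670000e-01 -1.886160e+02]
 [-3.090000e-01  4.760000e-01 -8.240000e-01  1.206379e+03]
 [ 0.000000e+00  0.000000e+00  0.000000e+00  1.000000e+00]]
side [[563.04365822   0.         315.27836859]
 [  0.         563.04365822 239.89514699]
 [  0.           0.           1.        ]] [[ 9.970000e-01 -7.800000e-02 -1.600000e-02 -5.125280e+02]
 [-5.800000e-02 -5.800000e-01 -8.130000e-01  7.297000e+01]
 [ 5.400000e-02  8.110000e-01 -5.820000e-01  1.103513e+03]
 [ 0.000000e+00  0.000000e+00  0.000000e+00  1.000000e+00]]
{'K': array([[371.64829954,   0.        , 315.46243733],
       [  0.        , 371.64829954, 238.62366365],
       [  0.        ,   0.        ,   1.        ]]), 'tool_from_camera': array([[ 1.20986531e-03, -9.54124067e-01, -2.99409085e-01,
         7.75471329e+01],
       [ 9.99999264e-01,  1.18181990e-03,  2.74746547e-04,
        -6.97243742e-01],
       [ 9
[... 176 characters left out ...]
0003 {'time': 0.1, 'joint_pos': array([-1.11900343e+00,  3.14173140e-01, -4.79756431e-02,  1.21020369e+00,
        2.06920815e-05,  1.57082104e+00]), 'dq': array([-0.00193061, -0.00040209,  0.00075106,  0.00077636, -0.0008811 ,
       -0.00139821]), 'tau': array([ 3.68956808e-04, -5.40768242e+01,  3.40539265e+01,  1.12151427e-02,
       -4.61758793e-05, -7.21975908e-06]), 'tcp_pos': array([ 261.72594291, -539.32714634,  230.51160404]), 'eef_rot': array([-7.60621888e-04,  9.74596187e-01,  2.23968004e-01, -1.64199460e-04]), 'force': array([-0.42571577,  0.00892098,  0.09243882]), 'wrist_torque': array([-0.01667064,  0.08475668,  0.00417539]), 'grip_force': 0.0, 'grip_width': 85.31210715478284}
```

View pics/scene0.png

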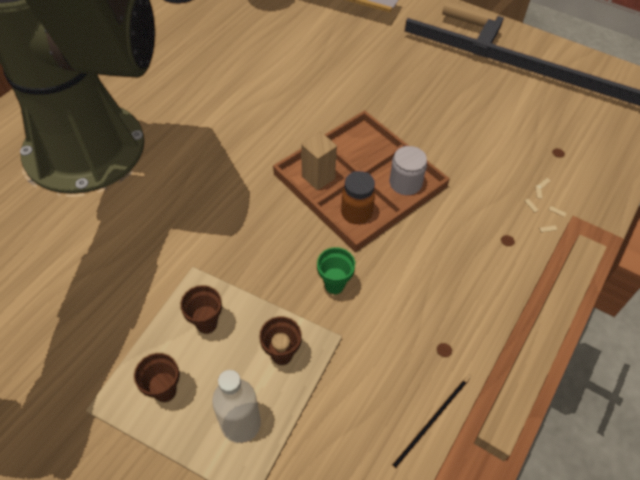

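View pics/side0.png

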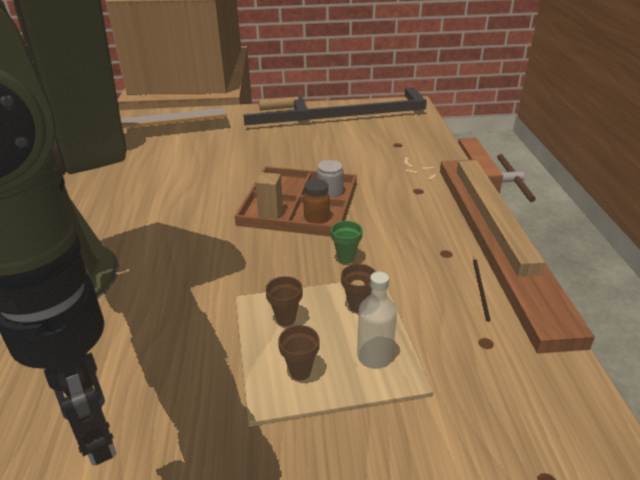

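The scene picture shows three dark cups with rims at about (202,303), (157,372) and (281,335). The pale knob is in the last one, at (281,342). The bottle is at (236,400), the green look-alike at (336,268), and the tray's far bay at (358,147) is empty. The side picture agrees: the knob cup is at (359,283), next to the bottle.

Next I'll measure the positions with depth.

```bash
cat > h.py <<'E'
import numpy as np,cv2
from bench import r
from scipy.optimize import least_squares
def cloud(n,d):
    i=r.camera_info(n);K,V=i["K"],i["view"]
    v,u=np.mgrid[:480,:640];c=np.stack([(u-K[0,2])/K[0,0]*d,(v-K[1,2])/K[1,1]*d,d],-1)
    return (c-V[:3,3])@V[:3,:3]
def ray(n,uv,z):
    i=r.camera_info(n);K,V=i["K"],i["view"];w=V[:3,:3].T@np.linalg.inv(K)@[*uv,1];o=-V[:3,:3].T@V[:3,3]
    return o+w*(z-o[2])/w[2]
def circ(P,R,c0):
    f=least_squares(lambda c:np.hypot(P[:,0]-c[0],P[:,1]-c[1])-R,c0,loss='soft_l1');return f.x,np.abs(f.fun).mean()
E
python3 - <<'E'
from h import *
cl={n:cloud(n,np.load(n+"0.npy")) for n in("scene","side")}
S={"cupA":((202,303),86),"cupB":((157,372),86),"knob":((281,335),86),"green":((336,263),74),"bottlecap":((230,380),177),"jar":((359,184),85),"tin":((410,160),70),"offcut":((319,145),90)}
for k,(uv,z) in S.items():
    g=ray("scene",uv,z);print(k,np.round(g),end=" ")
    for n in cl:
        P=cl[n].reshape(-1,3);m=(np.hypot(*(P[:,:2]-g[:2]).T)<48)&(P[:,2]>z-60)
        Q=P[m];t=np.percentile(Q[:,2],98) if len(Q) else 0
        rim=Q[abs(Q[:,2]-z)<5]
        print(n,len(Q),"ztop",round(t),"rim",len(rim),np.round(rim[:,:2].mean(0)),"mid",np.round((np.percentile(rim[:,:2],2,0)+np.percentile(rim[:,:2],98,0))/2,1),"ext",np.round(np.ptp(rim[:,:2],0)),end=" ") if len(rim)>4 else print(n,"few",end=" ")
        if k[:3] in("cup","kno","gre") and len(rim)>4: print("outer",np.round(circ(rim,29.5,g[:2])[0],1),end=" ")
    print()
print("tray corners scene",[np.round(ray("scene",p,26)) for p in((365,113),(447,181),(357,245),(274,170))])
print("tray corners side",[np.round(ray("side",p,26)) for p in((265,169),(357,174),(333,231),(238,220))])
P=cl["scene"].reshape(-1,3)
c=np.mean([ray("scene",p,26)[:2] for p in((365,113),(447,181),(357,245),(274,170))],0)
m=(np.abs(P[:,:2]-c).max(1)<190)&(abs(P[:,2]-26)<4);Q=P[m][:,:2].astype(np.float32);print("wall rect",cv2.minAreaRect(Q),len(Q))
p=cv2.imread("pics/scene0.png");cv2.imwrite("pics/c1.png",cv2.resize(p[250:450,100:367],(800,600),interpolation=2))
cv2.imwrite("pics/c2.png",cv2.resize(p[100:250,265:465],(800,600),interpolation=2))
E
```

```text
cupA [ 452. -175.   86.] scene 1510 ztop 87 rim 316 [ 450. -177.] mid [ 449.2 -176.6] ext [62. 61.] outer [ 449.3 -176.5] side 1286 ztop 87 rim 278 [ 449. -176.] mid [ 449.3 -175.8] ext [60. 64.] outer [ 449.1 -176.2] 
cupB [ 469. -294.   86.] scene 1761 ztop 87 rim 370 [ 467. -297.] mid [ 467.3 -296.7] ext [63. 62.] outer [ 467.6 -296.5] side 1593 ztop 87 rim 341 [ 468. -297.] mid [ 467.9 -296.5] ext [62. 64.] outer [ 467.6 -296.4] 
knob [ 579. -154.   86.] scene 1568 ztop 87 rim 333 [ 578. -155.] mid [ 577.9 -154.7] ext [62. 62.] outer [ 577.9 -154.7] side 1050 ztop 87 rim 224 [ 574. -152.] mid [ 576.2 -153.6] ext [61. 65.] outer [ 577.8 -154. ] 
green [577.   1.  74.] scene 1344 ztop 75 rim 283 [577.  -0.] mid [ 5.759e+02 -1.000e-01] ext [62. 63.] outer [5.759e+02 1.000e-01] side 946 ztop 75 rim 204 [576.  -0.] mid [575.9   1.1] ext [61. 69.] outer [575.9   1. ] 
bottlecap [ 590. -272.  177.] scene 1415 ztop 178 rim 381 [ 589. -274.] mid [ 588.7 -273.6] ext [26. 27.] side 1105 ztop 178 rim 213 [ 588. -275.] mid [ 588.1 -273. ] ext [26. 30.] 
jar [528. 151.  85.] scene 1361 ztop 93 rim 302 [532. 144.] mid [530.1 149.6] ext [51. 54.] side 896 ztop 93 rim 139 [528. 138.] mid [528.1 150.4] ext [47. 54.] 
tin [570. 260.  70.] scene 1443 ztop 78 rim 383 [572. 253.] mid [570.4 258.5] ext [60. 62.] side 718 ztop 78 rim 156 [568. 247.] mid [569.3 256.2] ext [58. 62.] 
offcut [426. 185.  90.] scene 1336 ztop 97 rim 353 [429. 176.] mid [427.5 179.8] ext [56. 58.] side 876 ztop 97 rim 151 [427. 171.] mid [427.1 179.2] ext [53. 55.] 
tray corners scene [array([423., 361.,  26.]), array([637., 291.,  26.]), array([572.,  78.,  26.]), array([358., 138.,  26.])]
tray corners side [array([417., 351.,  26.]), array([640., 301.,  26.]), array([557.,  65.,  26.]), array([358., 127.,  26.])]
wall rect ((492.70526123046875, 223.13111877441406), (235.55238342285156, 235.5840301513672), 72.75105285644531) 1929
```

View pics/c1.png

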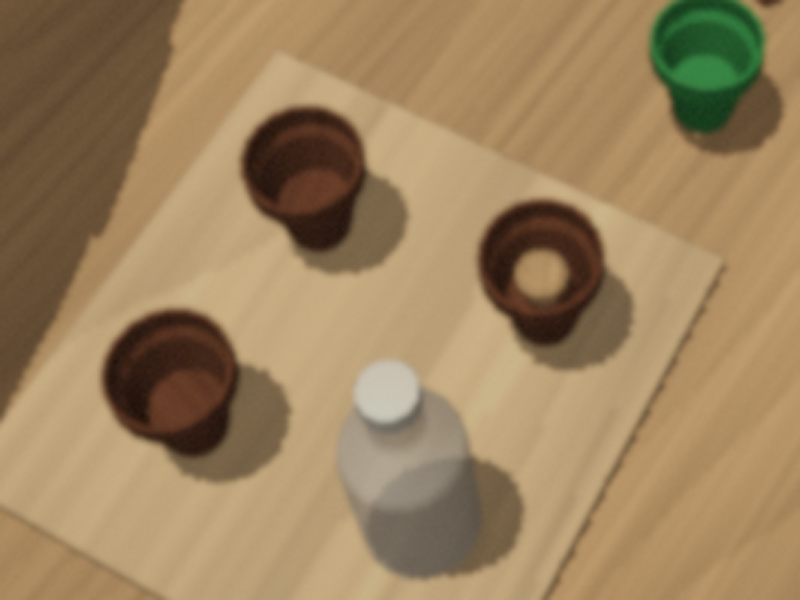

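View pics/c2.png

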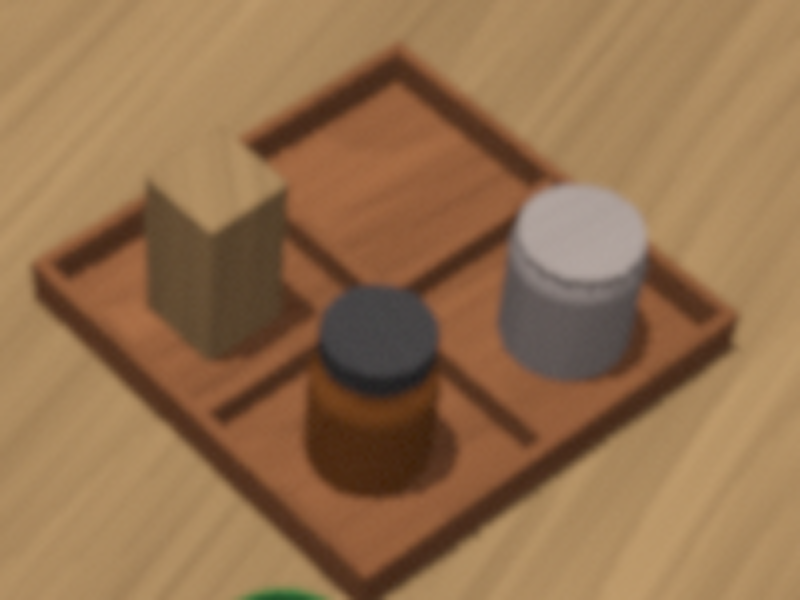

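The crops confirm it. Dark cups without a knob are at A (449,-176) and B (468,-296), and the knob cup is at (578,-154.5). The green cup is a decoy, and the empty bay is the tray's far corner. Next I'll check the bay and plan the first move.

```bash
cat >> h.py <<'E'
from scipy.spatial.transform import Rotation as Rn
def go(x,y,z,yaw=70):
    s=r.state();q=s["eef_rot"];R=Rn.from_quat([*q[1:],q[0]]);c,n=np.cos(np.radians(yaw)),np.sin(np.radians(yaw))
    T=Rn.from_matrix(np.array([[c,n,0],[n,-c,0],[0,0,-1]]).T)
    print("t",round(s["time"],2),"tcp",np.round(s["tcp_pos"],1),"shift",np.round(R.inv().apply(np.array([x,y,z])-s["tcp_pos"]),1),"rot",np.round((R.inv()*T).as_rotvec(degrees=True),2),"w",round(s["grip_width"],1),"F",np.round(s["force"],1),"grip",round(s["grip_force"],1))
E
python3 - <<'E'
from h import *
i=r.camera_info("scene")
for w in((455.8,293.2,6),(492.7,223.1,26)):
    c=i["view"]@[*w,1];p=i["K"]@c[:3];print(p[:2]/p[2])
go(449.2,-176.4,180)
E
```

```text
[361.33183102 147.52895703]
[360.02997216 171.3967685 ]
t 0.1 tcp [ 261.7 -539.3  230.5] shift [ 327.1 -244.6   50.9] rot [-8.000e-02 -4.000e-02 -4.412e+01] w 85.3 F [-0.4  0.   0.1] grip 0.0
```

Request:
servo_tool(series=[[[1,40,-30,6,0,0,-6],[1,90,-68,14,0,0,-14],[1,140,-105,22,0,0,-22],[1,190,-142,30,0,0,-30],[1,240,-180,38,0,0,-38],[1,285,-213,45,0,0,-44],[1,315,-236,49,0,0,-44],[1,327,-244.6,51,0,0,-44],[1,327,-244.6,51,0,0,-44]]], newtons=40)

```text
time: 1.23
tcp_pos: [449.3, -176.8, 180.1]
eef_rot: [-0.0, 0.819, 0.573, -0.0]
force: [0.4, -0.5, -0.5]
grip_width: 85.5
grip_force: 0.0
```

```bash
python3 - <<'E'
from h import *
go(449.2,-176.4,52)
E
```

```text
t 1.23 tcp [ 449.3 -176.8  180.1] shift [ 4.000e-01 -1.000e-01  1.281e+02] rot [-0.03  0.03 -0.04] w 85.5 F [ 0.4 -0.5 -0.5] grip 0.0
```

Request:
servo_tool(series=[[[1,0,0,40,0,0,0],[1,0,0,80,0,0,0],[1,0,0,110,0,0,0],[1,0,0,125,0,0,0],[1,0,0,128,0,0,0],[1,0,0,128,0,0,0],[-1,0,0,128,0,0,0],[-1,0,0,128,0,0,0],[-1,0,0,128,0,0,0],[-1,0,0,128,0,0,0]]], newtons=40)

```text
time: 2.48
tcp_pos: [450.2, -177.3, 53.8]
eef_rot: [0.001, 0.82, 0.573, 0.001]
force: [-2.2, 0.6, 7.5]
grip_width: 62.1
grip_force: 41.6
```

Request:
servo_tool(series=[[[-1,0,0,0,0,0,0],[-1,0,0,0,0,0,0],[-1,0,0,-3,0,0,0],[-1,0,0,-10,0,0,0],[-1,0,0,-10,0,0,0]]])

```text
time: 3.1
tcp_pos: [449.9, -177.2, 63.0]
eef_rot: [0.001, 0.82, 0.573, 0.0]
force: [0.2, 0.7, -1.3]
grip_width: 61.9
grip_force: 43.6
```

```bash
python3 - <<'E'
from h import *
go(458,294,190)
p,d=r.capture("wrist");q,_=r.capture("side");cv2.imwrite("pics/w1.png",np.hstack([cv2.resize(p,(400,300)),cv2.resize(q[240:440,220:486],(400,300))]))
E
```

```text
t 3.1 tcp [ 449.9 -177.2   63. ] shift [ 445.2 -154.3 -127.2] rot [ 0.07  0.   -0.11] w 61.9 F [ 0.2  0.7 -1.3] grip 43.6
```

View pics/w1.png

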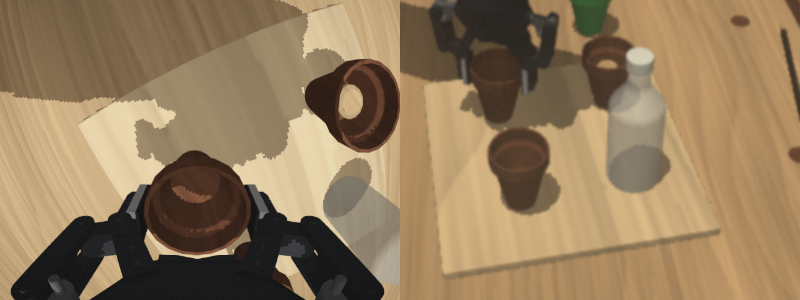

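Cup A is held level (wrist view, rim at (197,205)) and clear of the board. The pale knob is visible in the other cup at (350,100). I'll carry A to the bay now.

Request:
servo_tool(series=[[[-1,0,0,-30,0,0,0],[-1,0,0,-70,0,0,0],[-1,10,-3,-105,0,0,0],[-1,40,-14,-124,0,0,0],[-1,85,-29,-127,0,0,0],[-1,135,-47,-127,0,0,0],[-1,185,-64,-127,0,0,0],[-1,235,-81,-127,0,0,0],[-1,285,-99,-127,0,0,0],[-1,330,-114,-127,0,0,0]]])

```text
time: 4.45
tcp_pos: [455.4, 173.9, 189.1]
eef_rot: [0.0, 0.82, 0.573, -0.0]
force: [0.7, -0.5, -0.6]
grip_width: 61.4
grip_force: 44.0
```

Request:
servo_tool(series=[[[-1,45,-16,0,0,0,0],[-1,80,-28,0,0,0,0],[-1,105,-36,0,0,0,0],[-1,115,-40,0,0,0,0],[-1,115,-40,0,0,0,0],[-1,115,-40,0,0,0,0]]])

```text
time: 5.2
tcp_pos: [457.7, 292.8, 189.2]
eef_rot: [0.0, 0.82, 0.572, -0.0]
force: [0.1, -0.8, -1.8]
grip_width: 61.6
grip_force: 44.0
```

```bash
python3 - <<'E'
from h import *
go(458,294,52)
p,d=r.capture("wrist");q,_=r.capture("scene");cv2.imwrite("pics/w2.png",np.hstack([cv2.resize(p,(400,300)),cv2.resize(q[70:270,240:506],(400,300))]))
E
```

```text
t 5.2 tcp [457.7 292.8 189.2] shift [ 1.400e+00 -1.000e-01  1.372e+02] rot [-0.    0.04 -0.16] w 61.6 F [ 0.1 -0.8 -1.8] grip 44.0
```

View pics/w2.png

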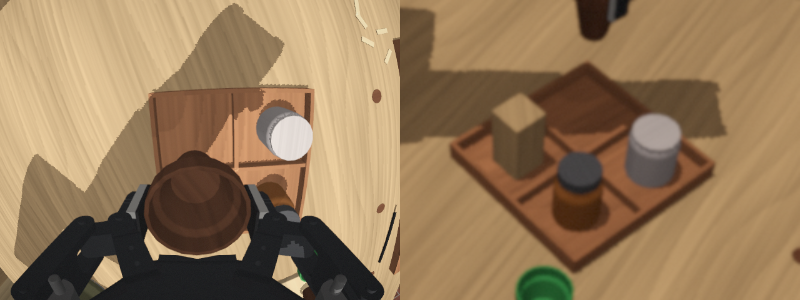

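Cup A is above the empty bay: in the wrist view the bay shows at about (195,130) beyond it, and the tin is clear at (290,137). Now I'll lower it.

Request:
servo_tool(series=[[[-1,1,0,40,0,0,0],[-1,1,0,85,0,0,0],[-1,1,0,115,0,0,0],[-1,1,0,130,0,0,0],[-1,1,0,135,0,0,0],[-1,1,0,138,0,0,0],[-1,1,0,140,0,0,0],[-1,1,0,141,0,0,0],[-1,1,0,141,0,0,0]]])

```text
time: 6.42
tcp_pos: [458.3, 295.0, 48.6]
eef_rot: [-0.0, 0.82, 0.573, 0.0]
force: [-0.6, 0.1, -1.2]
grip_width: 61.8
grip_force: 44.0
```

Request:
servo_tool(series=[[[-1,0,0,1,0,0,0],[-1,0,0,2,0,0,0],[-1,0,0,2,0,0,0]]])

```text
time: 6.8
tcp_pos: [458.7, 295.7, 47.8]
eef_rot: [-0.0, 0.82, 0.573, 0.001]
force: [-2.7, -2.0, 10.8]
grip_width: 61.6
grip_force: 44.7
```

Request:
servo_tool(series=[[[0.6,0,0,-1,0,0,0],[1,0,0,-1,0,0,0],[1,0,0,-1,0,0,0],[1,0,0,-1,0,0,0],[1,0,0,-20,0,0,0],[1,0,0,-60,0,0,0],[1,0,0,-100,0,0,0],[1,0,0,-130,0,0,0],[1,0,0,-140,0,0,0],[1,0,0,-140,0,0,0]]])

```text
time: 8.05
tcp_pos: [458.2, 294.9, 186.2]
eef_rot: [-0.0, 0.82, 0.573, 0.0]
force: [-0.1, -1.0, 0.2]
grip_width: 85.6
grip_force: 0.0
```

```bash
python3 - <<'E'
from h import *
go(467.6,-296.5,190)
E
```

```text
t 8.05 tcp [458.2 294.9 186.2] shift [-552.1  212.2   -4. ] rot [ 0.01 -0.02 -0.11] w 85.6 F [-0.1 -1.   0.2] grip 0.0
```

Request:
servo_tool(series=[[[1,-30,11,0,0,0,0],[1,-80,31,0,0,0,0],[1,-135,52,0,0,0,0],[1,-190,73,0,0,0,0],[1,-245,94,0,0,0,0],[1,-300,115,0,0,0,0],[1,-355,136,0,0,0,0],[1,-410,158,0,0,0,0],[1,-465,179,0,0,0,0],[1,-515,198,0,0,0,0]]])

```text
time: 9.3
tcp_pos: [465.7, -258.5, 184.3]
eef_rot: [-0.001, 0.82, 0.572, -0.001]
force: [-0.3, 0.1, 1.6]
grip_width: 85.4
grip_force: 0.0
```

Request:
servo_tool(series=[[[1,-25,10,0,0,0,0],[1,-37,14,0,0,0,0],[1,-37,14,0,0,0,0],[1,-37,14,0,0,0,0]]])

```text
time: 9.8
tcp_pos: [467.2, -295.2, 185.9]
eef_rot: [-0.001, 0.819, 0.573, -0.0]
force: [0.8, 0.5, 0.5]
grip_width: 85.3
grip_force: 0.0
```

```bash
python3 - <<'E'
from h import *
go(467.6,-296.5,52)
for n in("scene","side"):
    P=cloud(n,r.capture(n)[1]).reshape(-1,3);Q=P[(np.hypot(P[:,0]-458,P[:,1]-295)<48)&(abs(P[:,2]-80)<5)]
    print(n,len(Q),circ(Q,29.5,(458,295)),np.percentile(Q[:,2],98))
E
```

```text
t 9.8 tcp [ 467.2 -295.2  185.9] shift [ -1.2   1.  133.9] rot [-0.06 -0.04 -0.05] w 85.3 F [0.8 0.5 0.5] grip 0.0
scene 211 (array([457.68289655, 295.99987635]), np.float64(1.3335996404469324)) 81.94519063270592h.py:12: RuntimeWarning: Mean of empty slice.
  f=least_squares(lambda c:np.hypot(P[:,0]-c[0],P[:,1]-c[1])-R,c0,loss='soft_l1');return f.x,np.abs(f.fun).mean()
  ret = ret.dtype.type(ret / rcount)
Traceback (most recent call last):
IndexError: index -1 is out of bounds for axis 0 with size 0
```

Request:
servo_tool(series=[[[1,-1,1,40,0,0,0],[1,-1,1,85,0,0,0],[1,-1,1,115,0,0,0],[1,-1,1,130,0,0,0],[1,-1,1,134,0,0,0],[1,-1,1,134,0,0,0],[-1,-1,1,134,0,0,0],[-1,-1,1,134,0,0,0],[-1,-1,1,134,0,0,0],[-1,-1,1,134,0,0,0]]])

```text
time: 11.15
tcp_pos: [468.6, -298.3, 53.9]
eef_rot: [0.001, 0.82, 0.573, 0.0]
force: [-1.3, 0.4, 5.9]
grip_width: 61.0
grip_force: 41.8
```

Request:
servo_tool(series=[[[-1,0,0,0,0,0,0],[-1,0,0,0,0,0,0]]])

```text
time: 11.4
tcp_pos: [468.6, -298.3, 53.8]
eef_rot: [0.001, 0.82, 0.573, 0.0]
force: [-1.3, 1.7, 5.7]
grip_width: 60.6
grip_force: 41.8
```

Request:
servo_tool(series=[[[-1,0,0,-4,0,0,0],[-1,0,0,-30,0,0,0],[-1,0,0,-75,0,0,0],[-1,0,0,-120,0,0,0],[-1,0,0,-145,0,0,0],[-1,0,0,-150,0,0,0],[-1,0,0,-150,0,0,0],[-1,0,0,-150,0,0,0]]])

```text
time: 12.4
tcp_pos: [467.1, -297.2, 200.7]
eef_rot: [-0.001, 0.82, 0.573, -0.001]
force: [0.3, 0.2, -0.4]
grip_width: 60.7
grip_force: 43.8
```

```bash
python3 - <<'E'
from h import *
go(458.3,295.6,205)
E
```

```text
t 12.4 tcp [ 467.1 -297.2  200.7] shift [ 553.6 -212.1   -3.5] rot [-0.15 -0.03 -0.11] w 60.7 F [ 0.3  0.2 -0.4] grip 43.8
```

Request:
servo_tool(series=[[[-1,20,-8,0,0,0,0],[-1,60,-23,0,0,0,0],[-1,110,-42,0,0,0,0],[-1,160,-61,0,0,0,0],[-1,215,-82,0,0,0,0],[-1,270,-103,0,0,0,0],[-1,325,-125,0,0,0,0],[-1,380,-146,0,0,0,0],[-1,430,-165,0,0,0,0],[-1,475,-182,0,0,0,0]]])

```text
time: 13.65
tcp_pos: [458.7, 213.3, 201.7]
eef_rot: [-0.0, 0.819, 0.573, -0.001]
force: [0.6, 0.1, -0.5]
grip_width: 60.7
grip_force: 43.8
```

Request:
servo_tool(series=[[[-1,40,-15,0,0,0,0],[-1,65,-25,0,0,0,0],[-1,78,-30,0,0,0,0],[-1,78,-30,0,0,0,0],[-1,78,-30,0,0,0,0],[-1,78,-30,0,0,0,0]]])

```text
time: 14.4
tcp_pos: [459.1, 293.5, 202.4]
eef_rot: [0.0, 0.82, 0.572, -0.0]
force: [0.7, -0.5, -1.2]
grip_width: 60.6
grip_force: 43.8
```

```bash
python3 - <<'E'
from h import *
go(458.3,295.6,90)
P=cloud("scene",r.capture("scene")[1]).reshape(-1,3);D=np.hypot(P[:,0]-458,P[:,1]-295)<34
Q=P[D&(P[:,2]>160)&(P[:,2]<185)]
for a in range(100,240,8):
    q=P[D&(abs(P[:,2]-a)<4)]
    if len(q)>10: print(a,len(q),np.round(q.min(0)[:2]),np.round(q.max(0)[:2]))
p,d=r.capture("wrist");cv2.imwrite("pics/w3.png",p)
E
```

```text
t 14.4 tcp [459.1 293.5 202.4] shift [  1.8  -1.5 112.4] rot [ 0.    0.01 -0.19] w 60.6 F [ 0.7 -0.5 -1.2] grip 43.8
164 44 [447. 278.] [475. 295.]
172 53 [445. 274.] [477. 296.]
180 62 [442. 273.] [479. 297.]
188 65 [444. 272.] [480. 320.]
196 103 [441. 270.] [480. 318.]
204 131 [437. 268.] [478. 319.]
212 142 [434. 266.] [480. 320.]
220 198 [425. 262.] [482. 324.]
228 175 [425. 262.] [484. 322.]
236 140 [424. 262.] [480. 319.]
```

View pics/w3.png

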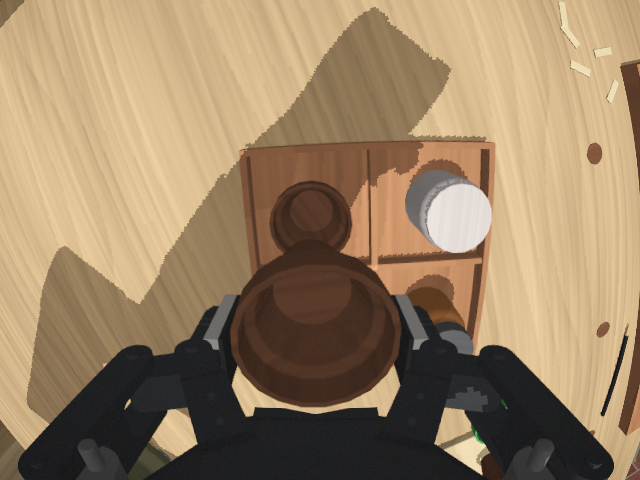

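The held cup is level and centred between the pads at (316,330). Cup A stands mid-bay at (311,220). I'll lower part-way and re-measure.

Request:
servo_tool(series=[[[-1,1,-1,30,0,0,0],[-1,1,-1,60,0,0,0],[-1,1,-1,70,0,0,0],[-1,1,-1,72,0,0,0],[-1,1,-1,72,0,0,0],[-1,1,-1,72,0,0,0]]])

```text
time: 15.25
tcp_pos: [459.2, 296.2, 131.4]
eef_rot: [0.0, 0.82, 0.573, 0.001]
force: [-0.4, 0.1, -0.8]
grip_width: 60.4
grip_force: 43.8
```

```bash
python3 - <<'E'
from h import *
go(458.2,295.7,90)
E
```

```text
t 15.25 tcp [459.2 296.2 131.4] shift [-0.8 -0.8 41.4] rot [ 0.07 -0.08 -0.11] w 60.4 F [-0.4  0.1 -0.8] grip 43.8
```

Request:
servo_tool(series=[[[-1,-1,-1,15,0,0,0],[-1,-1,-1,30,0,0,0],[-1,-1,-1,40,0,0,0],[-1,-1,-1,45,0,0,0],[-1,-1,-1,49,0,0,0],[-1,-1,-1,52,0,0,0],[-1,-1,-1,53,0,0,0],[-1,-1,-1,53,0,0,0]]])

```text
time: 16.25
tcp_pos: [457.3, 295.2, 77.4]
eef_rot: [0.0, 0.82, 0.573, 0.0]
force: [-0.1, -0.4, -0.9]
grip_width: 60.6
grip_force: 43.8
```

Request:
servo_tool(series=[[[-1,0,0,1,0,0,0],[-1,0,0,2,0,0,0],[-1,0,0,2,0,0,0]]])

```text
time: 16.62
tcp_pos: [457.7, 295.4, 75.9]
eef_rot: [0.0, 0.82, 0.573, 0.001]
force: [-0.5, -0.9, 4.6]
grip_width: 60.6
grip_force: 44.1
```

Contact came at the expected height (TCP 76), so it's floor on floor. I'll release and rise.

Request:
servo_tool(series=[[[0.6,0,0,-0.5,0,0,0],[1,0,0,-0.5,0,0,0],[1,0,0,-0.5,0,0,0],[1,0,0,-0.5,0,0,0],[1,0,0,-15,0,0,0],[1,0,0,-50,0,0,0],[1,0,0,-90,0,0,0],[1,0,0,-120,0,0,0],[1,0,0,-130,0,0,0],[1,0,0,-130,0,0,0]]])

```text
time: 17.88
tcp_pos: [457.5, 295.3, 205.8]
eef_rot: [0.0, 0.82, 0.573, 0.001]
force: [-0.2, -0.4, -0.6]
grip_width: 85.2
grip_force: 0.0
```

```bash
python3 - <<'E'
from h import *
go(577.9,-154.5,205)
E
```

```text
t 17.88 tcp [457.5 295.3 205.8] shift [-381.   267.8    0.6] rot [ 0.04 -0.06 -0.11] w 85.2 F [-0.2 -0.4 -0.6] grip 0.0
```

Request:
servo_tool(series=[[[1,-25,18,0,0,0,0],[1,-70,49,0,0,0,0],[1,-115,81,0,0,0,0],[1,-160,112,0,0,0,0],[1,-205,144,0,0,0,0],[1,-250,176,0,0,0,0],[1,-295,207,0,0,0,0],[1,-340,239,0,0,0,0],[1,-368,259,0,0,0,0],[1,-381,268,0,0,0,0]]])

```text
time: 19.12
tcp_pos: [577.1, -156.3, 203.4]
eef_rot: [-0.001, 0.82, 0.572, -0.001]
force: [-0.6, 1.2, 0.8]
grip_width: 85.9
grip_force: 0.0
```

Request:
servo_tool(series=[[[1,0,0,0,0,0,0],[1,0,0,0,0,0,0],[1,0,0,0,0,0,0]]])

```text
time: 19.5
tcp_pos: [577.6, -153.4, 205.4]
eef_rot: [-0.0, 0.819, 0.573, 0.0]
force: [0.4, -0.0, -0.2]
grip_width: 85.7
grip_force: 0.0
```

```bash
python3 - <<'E'
from h import *
go(577.9,-154.5,53)
for n in("scene","side"):
    p,d=r.capture(n);P=cloud(n,d).reshape(-1,3)
    for z,g in((108,(458,295)),(86,(578,-154.5))):
        Q=P[(np.hypot(P[:,0]-g[0],P[:,1]-g[1])<45)&(abs(P[:,2]-z)<5)]
        if len(Q)>20:print(n,z,len(Q),circ(Q,29.5,g),np.percentile(Q[:,2],98))
    if n=="scene":cv2.imwrite("pics/s4.png",cv2.resize(p[60:260,240:506],(600,450),interpolation=2))
E
```

```text
t 19.5 tcp [ 577.6 -153.4  205.4] shift [ -0.9   0.7 152.4] rot [-0.01 -0.02 -0.02] w 85.7 F [ 0.4 -0.  -0.2] grip 0.0
scene 108 226 (array([456.36523278, 296.15909527]), np.float64(1.1802081217853475)) 110.05316630276135
scene 86 331 (array([ 577.87056619, -154.61868569]), np.float64(0.9090941988083513)) 87.88427677008087
side 108 137 (array([456.14413797, 296.92290249]), np.float64(1.5333156443475247)) 109.3755592194618
side 86 227 (array([ 577.78657208, -154.09814947]), np.float64(1.2176000296551677)) 87.7485984004222
```

View pics/s4.png

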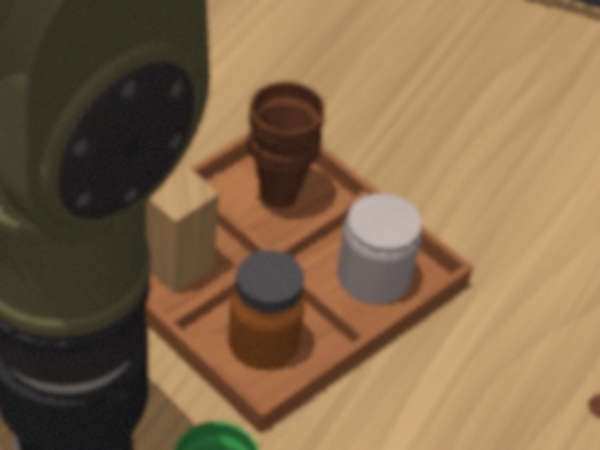

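The two cups are nested upright, with the rim at 108 mm (crop (287,110)) and the axis at (456.5,296.3). The knob cup hasn't moved, so I'll grip it now.

Request:
servo_tool(series=[[[1,-1,1,40,0,0,0],[1,-1,1,90,0,0,0],[1,-1,1,130,0,0,0],[1,-1,1,148,0,0,0],[1,-1,1,153,0,0,0],[1,-1,1,153,0,0,0],[-1,-1,1,153,0,0,0],[-1,-1,1,153,0,0,0],[-1,-1,1,153,0,0,0],[-1,-1,1,153,0,0,0]]])

```text
time: 20.85
tcp_pos: [579.5, -156.4, 54.2]
eef_rot: [0.001, 0.82, 0.573, 0.001]
force: [-1.7, 0.8, 6.7]
grip_width: 60.7
grip_force: 41.9
```

Request:
servo_tool(series=[[[-1,0,0,0,0,0,0],[-1,0,0,0,0,0,0]]])

```text
time: 21.1
tcp_pos: [579.5, -156.4, 54.2]
eef_rot: [0.001, 0.82, 0.573, 0.001]
force: [-1.9, 0.5, 7.2]
grip_width: 60.8
grip_force: 41.9
```

Request:
servo_tool(series=[[[-1,0,0,-4,0,0,0],[-1,0,0,-20,0,0,0],[-1,0,0,-50,0,0,0],[-1,0,0,-85,0,0,0],[-1,0,0,-120,0,0,0],[-1,0,0,-150,0,0,0],[-1,0,0,-167,0,0,0],[-1,0,0,-172,0,0,0],[-1,0,0,-172,0,0,0],[-1,0,0,-172,0,0,0]]])

```text
time: 22.35
tcp_pos: [577.7, -155.9, 222.9]
eef_rot: [-0.001, 0.82, 0.573, -0.001]
force: [-0.1, 0.0, -0.6]
grip_width: 60.8
grip_force: 43.8
```

```bash
python3 - <<'E'
from h import *
go(457,296,225)
p,d=r.capture("wrist");cv2.imwrite("pics/w4.png",p[150:480,120:560])
E
```

```text
t 22.35 tcp [ 577.7 -155.9  222.9] shift [ 382.8 -268.7   -1.5] rot [-0.13  0.01 -0.11] w 60.8 F [-0.1  0.  -0.6] grip 43.8
```

View pics/w4.png

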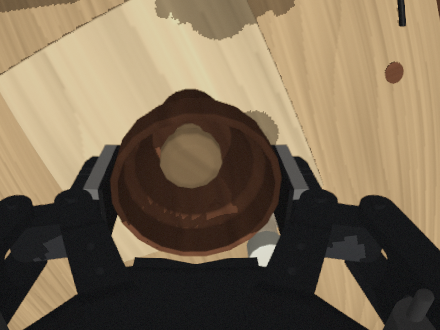

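The knob is in the held cup at (190,155), and the cup is level. I'll carry it gently.

Request:
servo_tool(series=[[[-1,10,-7,0,0,0,0],[-1,30,-21,0,0,0,0],[-1,57,-40,0,0,0,0],[-1,87,-61,0,0,0,0],[-1,117,-82,0,0,0,0],[-1,147,-103,0,0,0,0],[-1,177,-124,0,0,0,0],[-1,207,-145,0,0,0,0],[-1,237,-166,0,0,0,0],[-1,267,-187,0,0,0,0]]])

```text
time: 23.65
tcp_pos: [493.0, 161.2, 224.4]
eef_rot: [-0.0, 0.819, 0.573, 0.0]
force: [0.3, -0.4, -0.3]
grip_width: 60.9
grip_force: 43.7
```

Request:
servo_tool(series=[[[-1,30,-21,0,0,0,0],[-1,57,-40,0,0,0,0],[-1,80,-56,0,0,0,0],[-1,97,-68,0,0,0,0],[-1,108,-76,0,0,0,0],[-1,114,-80,0,0,0,0],[-1,116,-81,0,0,0,0],[-1,116,-81,0,0,0,0],[-1,116,-81,0,0,0,0]]])

```text
time: 24.78
tcp_pos: [458.6, 295.2, 224.3]
eef_rot: [0.0, 0.82, 0.572, -0.0]
force: [0.5, -0.6, -1.4]
grip_width: 60.6
grip_force: 43.7
```

```bash
python3 - <<'E'
from h import *
go(457,296,155)
E
```

```text
t 24.77 tcp [458.6 295.2 224.3] shift [ 0.2 -1.8 69.3] rot [ 0.    0.01 -0.16] w 60.6 F [ 0.5 -0.6 -1.4] grip 43.7
```

Request:
servo_tool(series=[[[-1,0,-1,15,0,0,0],[-1,0,-1,40,0,0,0],[-1,0,-1,58,0,0,0],[-1,0,-1,66,0,0,0],[-1,0,-1,68,0,0,0],[-1,0,-1,68,0,0,0],[-1,0,-1,68,0,0,0]]])

```text
time: 25.65
tcp_pos: [458.0, 296.3, 157.0]
eef_rot: [0.0, 0.82, 0.573, 0.001]
force: [-0.6, 0.3, -1.0]
grip_width: 61.2
grip_force: 43.7
```

```bash
python3 - <<'E'
from h import *
go(457,296,105)
E
```

```text
t 25.65 tcp [458.  296.3 157. ] shift [-0.7 -0.8 52. ] rot [ 0.04 -0.05 -0.11] w 61.2 F [-0.6  0.3 -1. ] grip 43.7
```

Request:
servo_tool(series=[[[-1,-0.5,-1,15,0,0,0],[-1,-0.5,-1,30,0,0,0],[-1,-0.5,-1,40,0,0,0],[-1,-0.5,-1,45,0,0,0],[-1,-0.5,-1,48,0,0,0],[-1,-0.5,-1,50,0,0,0],[-1,-0.5,-1,51,0,0,0],[-1,-0.5,-1,51,0,0,0]]])

```text
time: 26.65
tcp_pos: [456.5, 296.0, 105.5]
eef_rot: [0.0, 0.82, 0.573, 0.0]
force: [-0.7, -0.1, -0.4]
grip_width: 60.6
grip_force: 43.7
```

Request:
servo_tool(series=[[[-1,0,0,1,0,0,0],[-1,0,0,2,0,0,0],[-1,0,0,2,0,0,0]]])

```text
time: 27.02
tcp_pos: [457.2, 296.3, 104.2]
eef_rot: [0.0, 0.82, 0.573, 0.001]
force: [-0.3, -1.1, 4.7]
grip_width: 60.7
grip_force: 44.2
```

Contact came at TCP 104.2, exactly as expected. I'll release, rise and move aside to check.

Request:
servo_tool(series=[[[0.6,0,0,-0.5,0,0,0],[1,0,0,-0.5,0,0,0],[1,0,0,-0.5,0,0,0],[1,0,0,-0.5,0,0,0],[1,0,0,-15,0,0,0],[1,0,0,-45,0,0,0],[1,0,0,-80,0,0,0],[1,0,0,-115,0,0,0],[1,0,0,-130,0,0,0],[1,0,0,-130,0,0,0]]])

```text
time: 28.28
tcp_pos: [457.0, 296.4, 234.4]
eef_rot: [0.0, 0.82, 0.573, 0.001]
force: [0.2, 0.1, -0.6]
grip_width: 85.7
grip_force: 0.0
```

Request:
servo_tool(series=[[[1,-30,0,0,0,0,0],[1,-80,0,0,0,0,0],[1,-130,0,0,0,0,0],[1,-180,0,0,0,0,0],[1,-230,0,0,0,0,0],[1,-260,0,0,0,0,0],[1,-260,0,0,0,0,0],[1,-260,0,0,0,0,0]]])

```text
time: 29.28
tcp_pos: [366.9, 52.1, 232.6]
eef_rot: [-0.0, 0.82, 0.573, -0.0]
force: [0.1, -0.2, 0.6]
grip_width: 85.1
grip_force: 0.0
```

```bash
python3 - <<'E'
from h import *
go(457,296,225)
im=[]
for n,c in(("scene",(60,240)),("side",(100,180))):
    p,d=r.capture(n);P=cloud(n,d).reshape(-1,3)
    for z in(136,):
        Q=P[(np.hypot(P[:,0]-457,P[:,1]-296)<45)&(abs(P[:,2]-z)<5)]
        if len(Q)>20:print(n,z,len(Q),circ(Q,29.5,(457,296)),np.percentile(Q[:,2],98))
    im.append(cv2.resize(p[c[0]:c[0]+200,c[1]:c[1]+266],(400,300),interpolation=2))
cv2.imwrite("pics/s5.png",np.hstack(im))
E
```

```text
t 29.27 tcp [366.9  52.1 232.6] shift [260.1   0.7   7.5] rot [-0.06  0.   -0.13] w 85.1 F [ 0.1 -0.2  0.6] grip 0.0
scene 136 227 (array([455.34797436, 297.24912501]), np.float64(1.215094277264505)) 137.78143893238996
side 136 145 (array([454.98391103, 298.15806673]), np.float64(1.6139265310457969)) 138.01998311806196
```

View pics/s5.png

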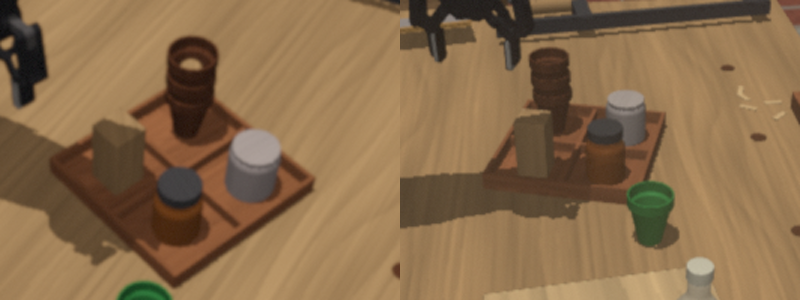

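The stack is upright in the far bay. Its rim is at 136 mm, its axis is within about 5 mm of the bay centre, and the knob shows in the top cup at (193,65). The bystanders haven't moved, so I'm handing in.

```bash
python3 -c "
from bench import r
print(r.sign_off())"
```

```text
the job is handed in; nothing more can be done
None
```

The three cups are nested upright in the tray's empty bay with the knob in the top cup, nothing else was disturbed, and the job was handed in at about 29 s; sign-off returned no verdict.

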